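Put the linocut tools back in their rests

TASK

The printing session is over: put the four loose things back into the rests made for them. Lay the red-handled gouge in the rest with the red rails and the bare-wood-handled gouge in the rest with the wooden rails, each with its handle in the wide trough and its blade in the narrow one; lay the cork sanding block flat between the four corner stops, and stand the red ink tin upright in the round recess. Everything should lie fully home and be let go, and the clear glass jar with the grey lid among the rests must stay standing where it is.

Things in the scene. Friction and masses are not known exactly. Their poses are not given: they have to be found in the camera images.
- red_gouge: Lino gouge with a smooth red handle, 167 mm long, lying along its y axis: round handle 22 mm thick from y = -83 to about +8 mm, then a steel blade about 10 mm wide to y = +83 mm. About 40 g; take it across the handle near y = -20 mm. Origin at the middle of its length, at the level of its underside as it lies.
- wood_gouge: Lino gouge with a bare light-wood handle, 167 mm long, lying along its y axis: round handle 22 mm thick from y = -83 to about +8 mm, then a steel blade about 10 mm wide to y = +83 mm. About 40 g; take it across the handle near y = -20 mm. Origin at the middle of its length, at the level of its underside as it lies.
- cork_block: Brown cork sanding block, 50 x 86 x 26 mm (x, y, z), about 60 g. Origin at the centre of its underside, z up; take it across its 50 mm width.
- ink_tin: Round ink tin, red body with a pale lid, 65 mm across, 46 mm high, about 0.2 kg; the lid does not come off. Origin at the centre of its underside, z up.
- red_rest: Plywood rest, red rails. Fixed; origin under its centre, z up. Base 62 x 192 mm (x, y), 8 mm thick. Wide handle trough: 36 mm, y = -91 to -51, rail tops 20 mm above the table. Narrow blade trough: 20 mm, y = +30 to +88, rail tops at 24 mm; a handle does not fit it. Between them bare plate for the fingers. Gouge home: origins one above the other, +y along +y, lying on the base.
- wood_rest: Plywood rest, brown wooden rails. Fixed; origin under its centre, z up. Base 62 x 192 mm (x, y), 8 mm thick. Wide handle trough: 36 mm, y = -91 to -51, rail tops 20 mm above the table. Narrow blade trough: 20 mm, y = +30 to +88, rail tops at 24 mm; a handle does not fit it. Between them bare plate for the fingers. Gouge home: origins one above the other, +y along +y, lying on the base.
- block_rest: Plywood rest, four brown L-shaped corner stops. Fixed; origin under its centre, z up. Base 84 x 120 mm (x, y), 8 mm thick; stop tops 20 mm above the table; the bay between them is 62 x 98 mm (x, y), centred; its long sides are open for |y| < 27 mm, for the fingers. The block lies on the base, its y axis along this y axis, either way round.
- tin_rest: Square plywood rest 98 x 98 mm, 16 mm high, with a felt-covered round recess 78 mm across and 8 mm deep in its middle (recess floor 8 mm above the table), for the ink tin. Fixed; origin at the centre of its underside on the table; z up.
- lidded_jar: Clear glass jar with a pale grey lid, 59 mm across, 75 mm high, standing among the rests; it must stay standing where it is. Origin at the centre of its underside.
Not all that is in view belongs to the job. What is shaped like the ink_tin but green or pink is not meant.

How it is judged:
By the outcome, as a careful person would: the job done as asked, in the order asked, and still so for the second after the job is handed in, with the robot touching nothing.
It also fails if it takes over 122 s, if anything falls off the work surface, if the arm or the gripper's body presses on something with over 40 N, if the wrist force passes 120 N, or if a joint passes its speed limit or range.

ROBOT

A 7-joint arm with a two-finger parallel gripper is mounted at the origin on a cart in front of the work surface, level with it; the furniture and walls round the work are solid. World frame = base frame: x ahead of the robot, y to its left, z up, the work surface at z = 0. Lengths are in m, angles in degrees, forces in N, time in s.
With the tool pointing down it reaches from about 0.35 to 0.9 m from the base axis. Payload 19.9 kg.
Tool frame: the origin (TCP) lies on the mounting face of the last link; the fingertips stand 199 mm ahead of it and the grasp point (between the pads) lies tcp_to_grasp ahead of it (tcp_to_grasp is the distance from the TCP to the grasp point, in m); z points along the fingers, y is the line along which they close (so a half turn about z gives the same grasp; the last joint's range is limited). The gripper opens to 94 mm and grips with 3 to 60 N. Pads are 16 mm wide; open, the fingers measure 119 mm over their backs; the gripper's body (75 mm by 177 mm) begins 78 mm behind the grasp point.
Start: joints at [65.174, 23.915, -0.59, 92.452, 0.269, 63.638, -3.037], TCP at [0.239, -0.578, 0.405] pointing down, gripper open.
Joint ranges: [-161.28, 161.28], [-22.2, 115.67], [-73.04, 71.86], [3.21, 147.25], [-68.34, 248.33], [10.77, 114.83], [-161.83, 161.83]. Speed limits (degrees/s): [108.29, 108.29, 136.94, 136.94, 172.46, 172.46, 172.46].

INTERFACE

Orientations are given as [roll, pitch, yaw] about the fixed x, y, z axes, in that order (R = Rz(yaw) Ry(pitch) Rx(roll)).
In Python, from station import * gives the robot as it stands. The module is installed in compiled form; this text tells all that it offers.
- The arm moves only by the shell command python3 -m jog 'ROWS' [FORCE]. ROWS is a JSON object of lists of equal length, an entry for each row: "linear": the shift along the world's x, y, z in cm, a list of three; "twist": the turn, a rotation vector about the world's x, y, z in rad, a list of three; "claw": the opening, from 0 (shut) to 1 (fully open). A call has 1 to 5 rows; each row shifts and turns the commanded pose from where the row before left it; what a row does not reach is not made up. A row lasts 1/12 s, in which the tool goes at most 41.7 mm and 7.16 degrees, less where a joint would pass 70% of its speed; a pose out of reach is approached as far as the arm can. A call with a gripper value outside its range is refused whole. The fingers move at their own pace and stop on an object; FORCE is the grip in N (left out, the last holds). Time passes only in rows, so rows that do not move let the fingers close. It gives the time, the measured TCP pose, the force, the opening and the grip force at its end, in the units of the state.
- get_state(): the state, without advancing time (a new reading comes with each control period).
- capture(name): name is "side" or "top"; returns (picture, depth): 480x640x3 uint8, red, green, blue; 480x640 float32, m along the optical axis (not along the pixel's ray), 0 where there is no reading.
- camera_model(name): a dict with "fx", "fy", "cx", "cy" (pixels), "origin" and "orientation" of the camera in the world. Camera axes: x right, y down, z forward; pixel columns grow to the right and rows downward; lengths in m; the calibration is good to about 2 mm. A picture is of the moment at which its call begins. camera_model takes no time and is no camera call.
- close_job(): hands the job in; it is judged then, once.
The state is a dict: "time_s": time; "joint_positions": joint angles; "joint_velocities": joint speeds; "effort": joint torques, N m; "position": TCP position; "ee_rot": TCP orientation; "force": force on the tool from outside, world axes, zero at the start; "torque": the same for the moment, N m; "width": finger opening in m; "gripper_force": force on a finger pad.
Only numpy, scipy, OpenCV 4.12 (cv2) and the standard library are available. Lean on these libraries where they do the work, as an engineer would, in place of code of your own. Each camera call takes 0.05 s, during which the arm holds its last target. There are 200 camera calls.

## Working session

There is one attempt and no reset: what is moved stays moved. The work goes in short steps, Python scripts to look and compute and a shell command to move; the robot and the scene stay as the last step left them, time stands still between calls to the robot, and variables do not carry over. Pictures are saved under pics/ and viewed, at most 14 in all, crops included, and the job is handed in when it is done.

```bash
mkdir -p pics
cat > h.py <<'E'
from station import *
import numpy as np, cv2
from scipy.spatial.transform import Rotation as R
def cam(n):
    m=camera_model(n); return m, R.from_euler('xyz',m['orientation'],degrees=True).as_matrix(), np.array(m['origin'])
def ray(n,u,v,z):
    m,r,o=cam(n); d=r@np.array([(u-m['cx'])/m['fx'],(v-m['cy'])/m['fy'],1]); return o+d*(z-o[2])/d[2]
def cloud(n,dep):
    m,r,o=cam(n); v,u=np.mgrid[0:480,0:640]
    return np.stack([(u-m['cx'])/m['fx']*dep,(v-m['cy'])/m['fy']*dep,dep],-1)@r.T+o
E
python3 - <<'E'
from h import *
print(get_state())
for n in('top','side'):
    p,d=capture(n); cv2.imwrite(f'pics/{n}0.png',p[...,::-1]); np.save(f'pics/{n}0.npy',d); print(camera_model(n))
E
ls
```

```text
{'time_s': 0.0, 'joint_positions': array([65.17457693, 23.94910754, -0.59126955, 92.48501652,  0.26840367,
       63.63938024, -3.03524953]), 'joint_velocities': array([ 0.07985369, -0.00706532, -0.00800394,  0.0565643 ,  0.02353219,
        0.04557377,  0.07565719]), 'effort': array([ 2.12202525e-03, -8.51248026e+01,  6.39864206e-01, -4.25977492e+01,
       -4.88238665e-02,  1.87854585e-02,  7.48894126e-05]), 'position': array([ 0.23861278, -0.57751289,  0.40401715]), 'ee_rot': array([-1.79927996e+02,  4.15480641e-03,  2.24500239e+01]), 'force': array([-0.09043657, -0.0300759 , -0.37375398]), 'torque': array([-0.01351268, -0.02798579, -0.02141654]), 'gripper_force': 0.0, 'width': 0.09413504553537823}
{'fx': 471.30895029051277, 'fy': 471.30895029051277, 'cx': 317.7151290675901, 'cy': 231.34507181161018, 'origin': array([0.42584258, 0.01965762, 1.28850085]), 'orientation': array([-174.76081519,   -0.85143364,  -88.70715857])}
{'fx': 504.47912662428655, 'fy': 504.47912662428655, 'cx': 318.8850827539869, 'cy': 242.57794966018938, 'origin': array([0.43014593, 0.88795063, 0.59697304]), 'orientation': array([-122.27125897,   -1.35636596, -173.27820964])}
h.py
pics
```

View pics/top0.png

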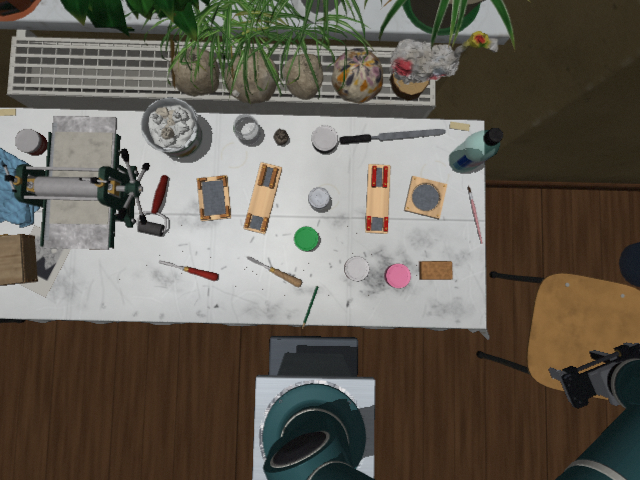

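View pics/side0.png

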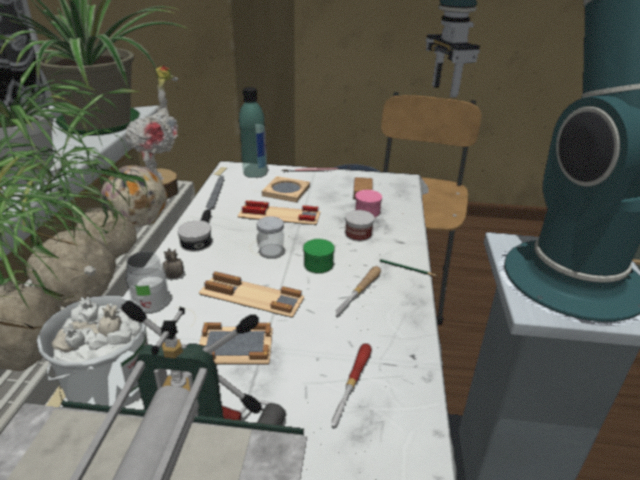

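Run:
```python
from h import *
t=cv2.imread('pics/top0.png'); s=cv2.imread('pics/side0.png')
def c(i,u,v,w=40): 
    p=cv2.copyMakeBorder(i,w,w,w,w,0); return cv2.resize(p[v:v+2*w,u:u+2*w],(260,260),interpolation=cv2.INTER_CUBIC)
a=np.hstack([c(t,356,268),c(t,30,141),c(t,324,138)]); b=np.hstack([c(s,359,225),c(s,195,234),c(s,270,235)])
cv2.imwrite('pics/crop1.png',np.vstack([a,b]))
d=np.load('pics/top0.npy'); P=cloud('top',d)
print('table z',np.median(P[220:320,100:450,2]))
hsv=cv2.cvtColor(t,cv2.COLOR_BGR2HSV)
def med(m): 
    return m
for nm,(u,v) in dict(tin=(356,268),jar=(319,198),green=(307,238),pink=(398,276),cork=(436,270),tinrest=(426,196),brest=(214,197),knife=(324,138)).items():
    print(nm,P[v,u].round(3), ray('top',u,v,0.0).round(3))
# table-off-height mask components
h=P[...,2]; m=((h>0.006)&(h<0.12)).astype(np.uint8); m[:112]=0; m[325:]=0
n,l,st,ce=cv2.connectedComponentsWithStats(m)
for i in range(1,n):
    if st[i,4]>60:
        q=P[l==i]; r=cv2.minAreaRect((q[:,:2]*1000).astype(np.float32)); print(ce[i].round(),st[i,4],'c',np.round(r[0]),'sz',np.round(r[1]),'a',round(r[2],1),'z90',np.percentile(q[:,2],90).round(3))
```

```text
table z 0.0003919920795649734
tin [ 0.446 -0.099  0.05 ] [ 0.446 -0.104  0.   ]
jar [0.625 0.003 0.073] [0.637 0.002 0.   ]
green [0.522 0.032 0.046] [0.525 0.032 0.   ]
pink [ 0.427 -0.21   0.044] [ 0.427 -0.219  0.   ]
cork [ 0.446 -0.316  0.027] [ 0.446 -0.323  0.   ]
tinrest [ 0.648 -0.293  0.01 ] [ 0.65  -0.295  0.   ]
brest [0.631 0.289 0.011] [0.633 0.291 0.   ]
knife [ 0.796 -0.008  0.037] [ 0.807 -0.008  0.   ]
[172. 134.] 1988 c [790. 397.] sz [133. 167.] a 29.4 z90 0.115
[577. 124.] 1760 c [ 844. -718.] sz [347.  49.] a 81.4 z90 0.106
[246. 129.] 699 c [822. 210.] sz [96. 68.] a 37.0 z90 0.094
[ 77. 143.] 4401 c [771. 660.] sz [365. 187.] a 77.0 z90 0.114
[324. 139.] 587 c [797.  -8.] sz [71. 70.] a 16.0 z90 0.041
[280. 137.] 188 c [798. 113.] sz [37. 41.] a 8.5 z90 0.055
[388. 136.] 643 c [ 816. -197.] sz [ 21. 298.] a 6.9 z90 0.018
[461. 161.] 480 c [ 736. -386.] sz [86. 47.] a 55.2 z90 0.109
[ 63. 216.] 5336 c [588. 709.] sz [426. 203.] a 71.3 z90 0.113
[143. 170.] 97 c [679. 459.] sz [16. 58.] a 83.6 z90 0.112
[262. 198.] 1367 c [633. 157.] sz [ 62. 191.] a 77.5 z90 0.
[... 226 characters left out ...]
.  86.] a 3.0 z90 0.077
[213. 198.] 1180 c [629. 293.] sz [121.  91.] a 8.5 z90 0.02
[425. 197.] 1205 c [ 647. -290.] sz [100. 107.] a 76.7 z90 0.019
[318. 198.] 403 c [625.   5.] sz [55. 54.] a 47.7 z90 0.078
[473. 206.] 93 c [ 624. -422.] sz [114.  10.] a 14.5 z90 0.011
[306. 238.] 474 c [520.  36.] sz [61. 61.] a 1.5 z90 0.049
[ 17. 259.] 1739 c [449. 802.] sz [130.  84.] a 7.4 z90 0.07
[279. 273.] 307 c [432. 122.] sz [165.  22.] a 66.6 z90 0.022
[356. 268.] 488 c [ 445. -100.] sz [63. 64.] a 27.4 z90 0.049
[194. 271.] 301 c [431. 350.] sz [164.  21.] a 76.6 z90 0.022
[436. 270.] 614 c [ 446. -319.] sz [48. 92.] a 1.3 z90 0.029
[397. 276.] 513 c [ 429. -210.] sz [60. 65.] a 1.0 z90 0.049
```

View pics/crop1.png

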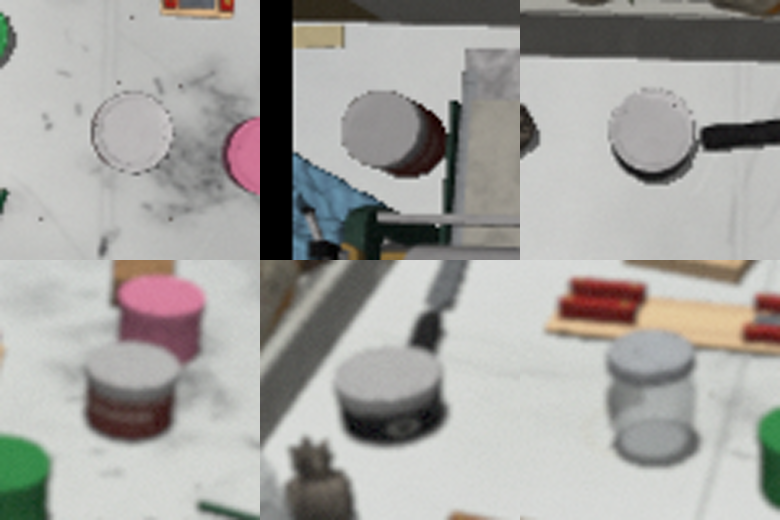

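```bash
cat > m.py <<'E'
from h import *
def world(n,m,z):
    v,u=np.nonzero(m); return np.array([ray(n,a,b,z)[:2] for a,b in zip(u,v)])*1000
def comp(mask,box):
    u0,v0,u1,v1=box; k=np.zeros(mask.shape,np.uint8); k[v0:v1,u0:u1]=mask[v0:v1,u0:u1]
    n,l,st,_=cv2.connectedComponentsWithStats(k); return (l==1+np.argmax(st[1:,4])) 
def rect(q):
    (c,s,a)=cv2.minAreaRect(q.astype(np.float32))
    if s[0]<s[1]: s=s[::-1]; a+=90
    return np.round(c,1),np.round(s,1),round((a+90)%180-90,1)
def axis(q):
    c=q.mean(0); w=np.linalg.svd(q-c,full_matrices=False)[2][0]; t=(q-c)@w
    return c.round(1),w,round(np.degrees(np.arctan2(w[1],w[0])),1),t.min().round(1),t.max().round(1)
E
python3 - <<'E'
from m import *
t=cv2.imread('pics/top0.png'); hsv=cv2.cvtColor(t,cv2.COLOR_BGR2HSV); S=hsv[...,1]; H=hsv[...,0]; V=hsv[...,2]
sat=(S>60)
R_=dict(red_rest=((360,158,396,240),.008),wood_rest=((238,155,288,238),.008),block=((190,170,236,226),.008),tinrest=((400,172,450,224),.016),cork=((414,256,458,284),.026))
for k,(b,z) in R_.items():
    m=comp(sat,b); f=cv2.morphologyEx(m.astype(np.uint8),cv2.MORPH_CLOSE,np.ones((15,15))); q=world('top',f,z); print(k,rect(q),q.mean(0).round(1),len(q))
for k,b in dict(red_g=(155,252,225,285),wood_g=(240,248,306,292)).items():
    dark=(S>50)|(V<150); m=comp(dark,b); q=world('top',m,.011); print(k,rect(q),axis(q))
    m=comp(S>90,b); q=world('top',m,.011); print('  handle',rect(q),axis(q))
for k,b,z in (('tin',(335,248,378,290),.046),('jar',(300,180,338,215),.075),('recess',(408,178,446,214),.008)):
    u0,v0,u1,v1=b
d=np.load('pics/top0.npy');P=cloud('top',d)
for k,b,lo,hi,z in (('tin',(335,248,378,290),.03,.06,.046),('jar',(300,180,338,215),.05,.09,.075),('green',(290,222,326,256),.03,.06,.046)):
    u0,v0,u1,v1=b; m=np.zeros(d.shape,bool); m[v0:v1,u0:u1]=((P[...,2]>lo)&(P[...,2]<hi))[v0:v1,u0:u1]
    q=world('top',m,z); c,r=cv2.minEnclosingCircle(q.astype(np.float32)); print(k,np.round(c,1),round(r,1),q.mean(0).round(1),'areaR',)
# recess: dark grey
m=comp((V<130)&(S<60),(400,175,450,220)); q=world('top',m,.010); print('recess',cv2.minEnclosingCircle(q.astype(np.float32)),q.mean(0))
# red rails components, brown rails
red=((H<8)|(H>172))&(S>120)
for k,mm,b in (('red',red,(360,158,396,240)),('wood',(V<150)&(S>60),(238,155,288,238))):
    u0,v0,u1,v1=b; kk=np.zeros(d.shape,np.uint8); kk[v0:v1,u0:u1]=mm[v0:v1,u0:u1]
    n,l,st,_=cv2.connectedComponentsWithStats(kk)
    for i in range(1,n):
        if st[i,4]>15: print(k,st[i],rect(world('top',l==i,.022)))
c=lambda u,v,w=50: cv2.resize(t[v-w:v+w,u-w:u+w],(400,400),interpolation=cv2.INTER_CUBIC)
cv2.imwrite('pics/crop2.png',np.hstack([c(378,199),c(262,199)]))
E
```

```text
red_rest (array([ 639.2, -159.1]), array([190.4,  60.5]), -2.0) [ 638.5 -159.1] 1506Traceback (most recent call last):
  File "<stdin>", line 6, in <module>
  File "m.py", line 3, in world
    v,u=np.nonzero(m); return np.array([ray(n,a,b,z)[:2] for a,b in zip(u,v)])*1000
                                        ~~~^^^^^^^^^
  File "h.py", line 7, in ray
    m,r,o=cam(n); d=r@np.array([(u-m['cx'])/m['fx'],(v-m['cy'])/m['fy'],1]); return o+d*(z-o[2])/d[2]
          ~~~^^^
  File "h.py", line 5, in cam
    m=camera_model(n); return m, R.from_euler('xyz',m['orientation'],degrees=True).as_matrix(), np.array(m['origin'])
ValueError: time passes only in moves, steps and waits
```

```bash
cat > h.py <<'E'
from station import *
import numpy as np, cv2
from functools import lru_cache
from scipy.spatial.transform import Rotation as R
@lru_cache
def cam(n):
    m=camera_model(n); return m, R.from_euler('xyz',m['orientation'],degrees=True).as_matrix(), np.array(m['origin'])
def ray(n,u,v,z):
    m,r,o=cam(n); u,v=np.broadcast_arrays(u,v); d=np.stack([(u-m['cx'])/m['fx'],(v-m['cy'])/m['fy'],np.ones(u.shape)],-1)@r.T
    return o+d*((z-o[2])/d[...,2])[...,None]
def cloud(n,dep):
    m,r,o=cam(n); v,u=np.mgrid[0:480,0:640]
    return np.stack([(u-m['cx'])/m['fx']*dep,(v-m['cy'])/m['fy']*dep,dep],-1)@r.T+o
def world(n,m,z):
    v,u=np.nonzero(m); return ray(n,u,v,z)[:,:2]*1000
E
sed -i '/^def world/,+1d' m.py
cat > a.py <<'E'
from m import *
t=cv2.imread('pics/top0.png'); hsv=cv2.cvtColor(t,cv2.COLOR_BGR2HSV); S=hsv[...,1]; H=hsv[...,0]; V=hsv[...,2]
sat=(S>60)
R_=dict(red_rest=((360,158,396,240),.008),wood_rest=((238,155,288,238),.008),block=((190,170,236,226),.008),tinrest=((400,172,450,224),.016),cork=((414,256,458,284),.026))
for k,(b,z) in R_.items():
    m=comp(sat,b); f=cv2.morphologyEx(m.astype(np.uint8),cv2.MORPH_CLOSE,np.ones((15,15))); q=world('top',f,z); print(k,rect(q),q.mean(0).round(1),len(q))
for k,b in dict(red_g=(155,252,225,285),wood_g=(240,248,306,292)).items():
    dark=(S>50)|(V<150); m=comp(dark,b); q=world('top',m,.011); print(k,rect(q),axis(q))
    m=comp(S>90,b); q=world('top',m,.011); print('  handle',rect(q),axis(q))
d=np.load('pics/top0.npy');P=cloud('top',d)
for k,b,lo,hi,z in (('tin',(335,248,378,290),.03,.06,.046),('jar',(300,180,338,215),.05,.09,.075),('green',(290,222,326,256),.03,.06,.046)):
    u0,v0,u1,v1=b; m=np.zeros(d.shape,bool); m[v0:v1,u0:u1]=((P[...,2]>lo)&(P[...,2]<hi))[v0:v1,u0:u1]
    q=world('top',m,z); c,r=cv2.minEnclosingCircle(q.astype(np.float32)); print(k,np.round(c,1),round(r,1),q.mean(0).round(1))
m=comp((V<130)&(S<60),(400,175,450,220)); q=world('top',m,.010); print('recess',cv2.minEnclosingCircle(q.astype(np.float32)),q.mean(0))
red=((H<8)|(H>172))&(S>120)
for k,mm,b in (('red',red,(360,158,396,240)),('wood',(V<150)&(S>60),(238,155,288,238))):
    u0,v0,u1,v1=b; kk=np.zeros(d.shape,np.uint8); kk[v0:v1,u0:u1]=mm[v0:v1,u0:u1]
    n,l,st,_=cv2.connectedComponentsWithStats(kk)
    for i in range(1,n):
        if st[i,4]>15: print(k,st[i],rect(world('top',l==i,.022)))
c=lambda u,v,w=50: cv2.resize(t[v-w:v+w,u-w:u+w],(400,400),interpolation=cv2.INTER_CUBIC)
cv2.imwrite('pics/crop2.png',np.hstack([c(378,199),c(262,199)]))
E
python3 a.py
```

```text
red_rest (array([ 639.2, -159.1]), array([190.4,  60.5]), -2.0) [ 638.5 -159.1] 1506
wood_rest (array([633.5, 156.7]), array([190.4,  61.3]), -12.8) [632.7 156.8] 1534
block (array([629.7, 290.3]), array([119.2,  83.8]), 7.7) [629.  289.6] 613
tinrest (array([ 645. , -289.6]), array([98.6, 98.4]), -12.8) [ 645.4 -290.3] 783
cork (array([ 445.6, -315.5]), array([86.4, 48.1]), -88.7) [ 445.5 -315. ] 608
red_g (array([427.4, 322. ]), array([113.5,  21.9]), 73.0) (array([423.4, 313.4]), array([-0.25249677, -0.96759774]), np.float64(-104.6), np.float64(-66.2), np.float64(47.2))
  handle (array([426.2, 315.2]), array([93. , 18.5]), 73.0) (array([423.4, 311.5]), array([-0.24535999, -0.96943204]), np.float64(-104.2), np.float64(-51.0), np.float64(42.0))
wood_g (array([424.4,  90.7]), array([104.1,  24. ]), 61.0) (array([418.7,  84.9]), array([-0.43239895, -0.9016824 ]), np.float64(-115.6), np.float64(-59.8), np.float64(44.1))
  handle (array([419.7,  88.5]), array([90.5, 18. ]), 64.9) (array([418.4,  84.5]), array([-0.43892739, -0.89852254]), np.float64(-116.0), np.float64(-49.5), np.float64(41.1))
tin [445.  -99.9] 32.5 [ 445. -100.]
jar [624.6   3.7] 29.4 [625.1   4.6]
green [521.   35.6] 32.4 [520.8  35.6]
recess ((645.525390625, -289.9644775390625), 36.86656188964844) [ 645.22151276 -289.96236909]
red [372 166   5  21  80] (array([ 698. , -146.9]), array([55.7, 11. ]), 0.6)
red [383 166   5  21  72] (array([ 698.6, -176.8]), array([56.1, 10.5]), -4.2)
red [367 216   4  15  50] (array([ 568.4, -133.5]), array([38.2,  8.1]), 0.7)
red [384 217   4  14  48] (array([ 568.1, -179.6]), array([35.5,  8.2]), 0.5)
wood [258 164   9  22  97] (array([693.4, 157.5]), array([58.9, 12.6]), -11.9)
wood [269 167  10  22 111] (array([686.3, 128. ]), array([59.5, 15.2]), -12.1)
wood [245 213   7  15  52] (array([568.2, 192.3]), array([39.2, 11.5]), -7.4)
wood [261 217   8  16  59] (array([558.7, 148.5]), array([40.7, 15.1]), -12.1)
```

View pics/crop2.png

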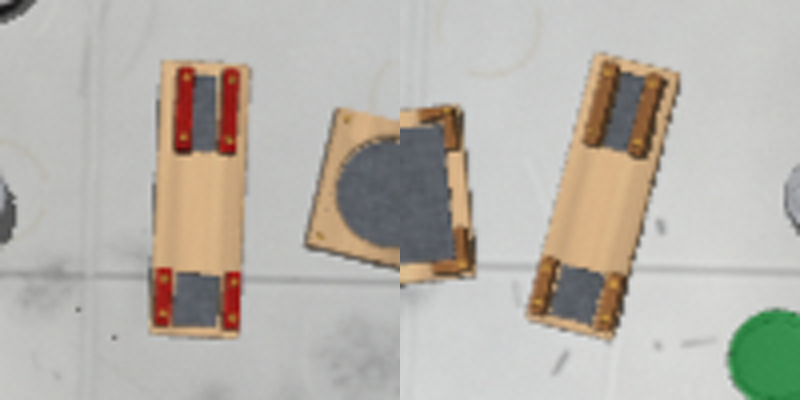

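```bash
python3 -c "
import station;print([ (k,getattr(station,k)) for k in dir(station) if not k.startswith('_')])"
A='x'; python3 -m jog '{"linear":[[1.9,3.6,0],[1.9,3.6,0],[1.9,3.6,0],[1.9,3.6,0],[1.9,3.6,0]],"twist":[[0,0,0],[0,0,0],[0,0,0],[0,0,0],[0,0,0]],"claw":[0.6,0.6,0.6,0.6,0.6]}' 15
python3 -m jog '{"linear":[[1.9,3.6,0],[1.9,3.6,0],[1.9,3.6,0],[1.9,3.6,0],[1.9,3.6,0]],"twist":[[0,0,0],[0,0,0],[0,0,0],[0,0,0],[0,0,0]],"claw":[0.6,0.6,0.6,0.6,0.6]}'
```

```text
[('MotionError', <class 'station.MotionError'>), ('camera_model', <function make.<locals>.<lambda> at 0x7f864218c680>), ('capture', <function make.<locals>.drawn_camera at 0x7f864218c0e0>), ('close_job', <function connect.<locals>.done at 0x7f86421037e0>), ('get_state', <function make.<locals>.<lambda> at 0x7f864218c5e0>), ('tcp_to_grasp', 0.1804)]
time_s: 0.52
position: [0.3341, -0.3957, 0.4044]
ee_rot: [-180.0, 0.0, 22.4]
force: [0.8, -0.1, 0.5]
width: 0.0642
gripper_force: 0.0
time_s: 0.93
position: [0.429, -0.2156, 0.4046]
ee_rot: [180.0, 0.0, 22.4]
force: [0.4, -0.7, 0.3]
width: 0.0563
gripper_force: 0.0
```

```bash
python3 -m jog '{"linear":[[0,3.65,0],[0,3.65,0],[0,3.65,0],[0,3.65,0],[0,3.65,0]],"twist":[[0,0,0.0621],[0,0,0.0621],[0,0,0.0621],[0,0,0.0621],[0,0,0.0621]],"claw":[0.6,0.6,0.6,0.6,0.6]}'
python3 -m jog '{"linear":[[0,3.65,0],[0,3.65,0],[0,3.65,0],[0,3.65,0],[0,3.65,0]],"twist":[[0,0,0.0621],[0,0,0.0621],[0,0,0.0621],[0,0,0.0621],[0,0,0.0621]],"claw":[0.6,0.6,0.6,0.6,0.6]}'
python3 -m jog '{"linear":[[0,3.65,-2],[0,3.65,-2],[0,3.65,-2],[0,3.65,-2],[0,3.65,-2]],"twist":[[0,0,0.0621],[0,0,0.0621],[0,0,0.0621],[0,0,0.0621],[0,0,0.0621]],"claw":[0.6,0.6,0.6,0.6,0.6]}'
```

```text
time_s: 1.35
position: [0.4281, -0.0334, 0.4046]
ee_rot: [180.0, 0.0, 40.4]
force: [1.5, 0.1, 0.9]
width: 0.0563
gripper_force: 0.0
time_s: 1.77
position: [0.4281, 0.1491, 0.4047]
ee_rot: [180.0, 0.0, 58.2]
force: [1.6, -0.7, -0.3]
width: 0.0562
gripper_force: 0.0
time_s: 2.18
position: [0.4283, 0.3315, 0.3033]
ee_rot: [-180.0, 0.0, 76.0]
force: [1.7, -0.5, 0.4]
width: 0.0562
gripper_force: 0.0
```

```bash
python3 -m jog '{"linear":[[0,0,-2.5],[0,0,-2.5],[0,0,-2.5],[0,0,-1.5],[0,0,-1.0]],"twist":[[0,0,0],[0,0,0],[0,0,0],[0,0,0],[0,0,0]],"claw":[0.6,0.6,0.6,0.6,0.6]}'
python3 -m jog '{"linear":[[0,0,0],[0,0,0],[0,0,0],[0,0,0],[0,0,0]],"twist":[[0,0,0],[0,0,0],[0,0,0],[0,0,0],[0,0,0]],"claw":[0.6,0.1,0.1,0.1,0.1]}' 15
python3 -m jog '{"linear":[[0,0,0],[0,0,0],[0,0,0],[0,0,0],[0,0,0]],"twist":[[0,0,0],[0,0,0],[0,0,0],[0,0,0],[0,0,0]],"claw":[0.1,0.1,0.1,0.1,0.1]}' 15
```

```text
time_s: 2.6
position: [0.4282, 0.3296, 0.2026]
ee_rot: [-179.9, 0.1, 75.8]
force: [-0.5, -0.1, -0.4]
width: 0.0564
gripper_force: 0.0
time_s: 3.02
position: [0.4289, 0.3299, 0.2055]
ee_rot: [179.9, -0.1, 75.8]
force: [0.8, 0.3, 0.4]
width: 0.0334
gripper_force: 0.0
time_s: 3.43
position: [0.4288, 0.3299, 0.205]
ee_rot: [180.0, -0.0, 75.8]
force: [-0.6, -1.6, 6.8]
width: 0.0213
gripper_force: 15.0
```

```bash
python3 -m jog '{"linear":[[0,0,1.5],[0,0,2.5],[0,0,3],[0,0,3],[0,0,3]],"twist":[[0,0,0],[0,0,0],[0,0,0],[0,0,0],[0,0,0]],"claw":[0.1,0.1,0.1,0.1,0.1]}'
python3 -m jog '{"linear":[[1.27,-3.25,0],[1.27,-3.25,0],[1.27,-3.25,0],[1.27,-3.25,0],[1.27,-3.25,0]],"twist":[[0,0,-0.0907],[0,0,-0.0907],[0,0,-0.0907],[0,0,-0.0907],[0,0,-0.0907]],"claw":[0.1,0.1,0.1,0.1,0.1]}'
python3 -m jog '{"linear":[[1.27,-3.25,0],[1.27,-3.25,0],[1.27,-3.25,0],[1.27,-3.25,0],[1.27,-3.25,0]],"twist":[[0,0,-0.0907],[0,0,-0.0907],[0,0,-0.0907],[0,0,-0.0907],[0,0,-0.0907]],"claw":[0.1,0.1,0.1,0.1,0.1]}'
python3 -m jog '{"linear":[[1.27,-3.25,0],[1.27,-3.25,0],[1.27,-3.25,0],[1.27,-3.25,0],[1.27,-3.25,0]],"twist":[[0,0,-0.0907],[0,0,-0.0907],[0,0,-0.0907],[0,0,-0.0907],[0,0,-0.0907]],"claw":[0.1,0.1,0.1,0.1,0.1]}'
python3 -m jog '{"linear":[[0,0,0],[0,0,-4.0]],"twist":[[0,0,0],[0,0,0]],"claw":[0.1,0.1]}'
python3 - <<'E'
from h import *
for n in('top','side'):
    p,d=capture(n); cv2.imwrite(f'pics/{n}1.png',p[...,::-1]); np.save(f'pics/{n}1.npy',d)
t=cv2.imread('pics/top1.png')[140:260,310:450]; s=cv2.imread('pics/side1.png')[120:270,180:380]
cv2.imwrite('pics/crop3.png',np.hstack([cv2.resize(t,None,fx=3,fy=3),cv2.resize(s,(370,360))]))
E
```

```text
time_s: 3.85
position: [0.4283, 0.3298, 0.3359]
ee_rot: [-180.0, 0.0, 75.8]
force: [0.3, 0.0, 0.7]
width: 0.0213
gripper_force: 15.0
time_s: 4.27
position: [0.4924, 0.1657, 0.3348]
ee_rot: [180.0, -0.0, 49.6]
force: [0.2, 0.1, -0.0]
width: 0.0215
gripper_force: 15.0
time_s: 4.68
position: [0.5559, 0.0031, 0.3347]
ee_rot: [180.0, 0.0, 23.6]
force: [-0.3, 2.2, -1.4]
width: 0.0217
gripper_force: 15.0
time_s: 5.1
position: [0.6194, -0.1593, 0.3346]
ee_rot: [-180.0, 0.0, -2.4]
force: [0.4, 0.2, -0.1]
width: 0.0215
gripper_force: 15.0
time_s: 5.27
position: [0.6213, -0.1601, 0.3001]
ee_rot: [179.9, -0.5, -2.3]
force: [2.0, -0.4, 0.1]
width: 0.0212
gripper_force: 15.0
```

View pics/crop3.png

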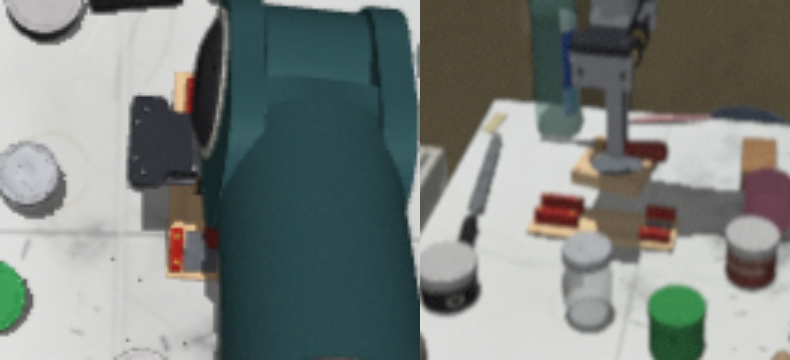

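Run:
```python
from m import *
s=cv2.imread('pics/side1.png'); hsv=cv2.cvtColor(s,cv2.COLOR_BGR2HSV)
red=((hsv[...,0]<8)|(hsv[...,0]>172))&(hsv[...,1]>110)
m=comp(red,(255,160,340,197)); v,u=np.nonzero(m); print(u.min(),u.max(),v.min(),v.max(),m.sum())
# plane y=-0.160: intersect
M,r,o=cam('side')
def ry(u,v,y): d=r@np.array([(u-M['cx'])/M['fx'],(v-M['cy'])/M['fy'],1]); return o+d*(y-o[1])/d[1]
for uu in range(u.min(),u.max()+1,4):
    vv=v[u==uu]; print(uu,ry(uu,vv.mean(),-.159).round(4),len(vv)) if len(vv) else 0
print(get_state()['position'])
```

```text
291 312 179 186 114
291 [ 0.6064 -0.159   0.0953] 4
295 [ 0.597  -0.159   0.0935] 4
299 [ 0.5877 -0.159   0.093 ] 5
303 [ 0.5784 -0.159   0.0925] 6
307 [ 0.5691 -0.159   0.092 ] 7
311 [ 0.5598 -0.159   0.0927] 5
[ 0.61769178 -0.15761676  0.29012623]
```

```bash
python3 -m jog '{"linear":[[0,0,-2],[0,0,-2],[0,0,-1.7],[0,0,-1],[0,0,0]],"twist":[[0,0,0],[0,0,0],[0,0,0],[0,0,0],[0,0,0]],"claw":[0.1,0.1,0.1,0.1,0.1]}'
python3 -m jog '{"linear":[[0,0,-0.4],[0,0,-0.4],[0,0,0],[0,0,0]],"twist":[[0,0,0],[0,0,0],[0,0,0],[0,0,0]],"claw":[0.1,0.1,0.1,0.1]}'
```

```text
time_s: 5.78
position: [0.6188, -0.1572, 0.2266]
ee_rot: [-180.0, 0.1, -2.1]
force: [-0.7, 0.5, -0.7]
width: 0.0215
gripper_force: 15.0
time_s: 6.12
position: [0.6193, -0.1577, 0.2202]
ee_rot: [180.0, -0.0, -2.1]
force: [0.0, 0.5, -0.1]
width: 0.0214
gripper_force: 15.0
```

```bash
python3 -m jog '{"linear":[[0,0,-0.3],[0,0,-0.2],[0,0,-0.2],[0,0,0],[0,0,0]],"twist":[[0,0,0],[0,0,0],[0,0,0],[0,0,0],[0,0,0]],"claw":[0.1,0.1,0.1,0.1,0.1]}'
```

```text
time_s: 6.53
position: [0.6193, -0.1577, 0.2127]
ee_rot: [-180.0, -0.0, -2.1]
force: [0.0, -0.7, 2.7]
width: 0.0211
gripper_force: 15.0
```

```bash
python3 -m jog '{"linear":[[0,0,0],[0,0,0],[0,0,0],[0,0,0],[0,0,0]],"twist":[[0,0,0],[0,0,0],[0,0,0],[0,0,0],[0,0,0]],"claw":[0.6,0.6,0.6,0.6,0.6]}'
python3 -m jog '{"linear":[[0,0,1],[0,0,2],[0,0,3],[0,0,3],[0,0,3]],"twist":[[0,0,0],[0,0,0],[0,0,0],[0,0,0],[0,0,0]],"claw":[0.6,0.6,0.6,0.6,0.6]}'
python3 -m jog '{"linear":[[-1.91,2.62,0],[-1.91,2.62,0],[-1.91,2.62,0],[-1.91,2.62,0],[-1.91,2.62,0]],"twist":[[0,0,0.1155],[0,0,0.1155],[0,0,0.1155],[0,0,0.1155],[0,0,0.1155]],"claw":[0.6,0.6,0.6,0.6,0.6]}'
python3 -m jog '{"linear":[[-1.91,2.62,0],[-1.91,2.62,0],[-1.91,2.62,0],[-1.91,2.62,0],[-1.91,2.62,0]],"twist":[[0,0,0.1155],[0,0,0.1155],[0,0,0.1155],[0,0,0.1155],[0,0,0.1155]],"claw":[0.6,0.6,0.6,0.6,0.6]}'
python3 - <<'E'
from h import *
for n in('top','side'):
    p,d=capture(n); cv2.imwrite(f'pics/{n}2.png',p[...,::-1]); np.save(f'pics/{n}2.npy',d)
t=cv2.imread('pics/top2.png')[140:260,310:450]; s=cv2.imread('pics/side2.png')[160:280,180:380]
cv2.imwrite('pics/crop4.png',np.hstack([cv2.resize(t,None,fx=2.7,fy=2.7,interpolation=2),cv2.resize(s,(420,324))]))
P=cloud('top',np.load('pics/top2.npy'))
print(get_state()['position'])
E
```

```text
time_s: 6.95
position: [0.6192, -0.1576, 0.2126]
ee_rot: [-180.0, 0.0, -2.1]
force: [-0.3, 0.4, 0.6]
width: 0.051
gripper_force: 0.0
time_s: 7.37
position: [0.619, -0.1575, 0.3347]
ee_rot: [-180.0, -0.0, -2.1]
force: [0.9, 0.2, -0.1]
width: 0.0565
gripper_force: 0.0
time_s: 7.78
position: [0.5225, -0.0255, 0.3334]
ee_rot: [180.0, -0.0, 31.3]
force: [0.3, -0.0, -0.4]
width: 0.0561
gripper_force: 0.0
time_s: 8.2
position: [0.427, 0.1054, 0.3333]
ee_rot: [179.9, 0.0, 64.4]
force: [0.1, 0.9, 0.1]
width: 0.0564
gripper_force: 0.0
[0.42577858 0.10769704 0.33347722]
```

View pics/crop4.png

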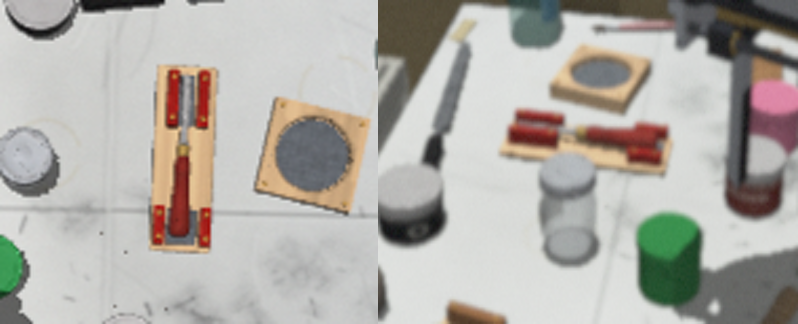

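```bash
python3 -m jog '{"linear":[[0,0,-2],[0,0,-3],[0,0,-3],[0,0,-2],[0,0,-1]],"twist":[[0,0,0],[0,0,0],[0,0,0],[0,0,0],[0,0,0]],"claw":[0.6,0.6,0.6,0.6,0.6]}'
python3 -m jog '{"linear":[[0,0,-1],[0,0,-1],[0,0,0],[0,0,0],[0,0,0]],"twist":[[0,0,0],[0,0,0],[0,0,0],[0,0,0],[0,0,0]],"claw":[0.6,0.6,0.6,0.6,0.6]}'
```

```text
time_s: 8.72
position: [0.4278, 0.104, 0.2209]
ee_rot: [-179.9, 0.1, 64.0]
force: [0.3, -0.7, -0.4]
width: 0.0566
gripper_force: 0.0
time_s: 9.13
position: [0.4285, 0.1045, 0.2034]
ee_rot: [179.9, -0.0, 64.0]
force: [0.4, 0.2, 0.5]
width: 0.0564
gripper_force: 0.0
```

```bash
python3 -m jog '{"linear":[[0,0,0],[0,0,0],[0,0,0],[0,0,0],[0,0,0]],"twist":[[0,0,0],[0,0,0],[0,0,0],[0,0,0],[0,0,0]],"claw":[0.1,0.1,0.1,0.1,0.1]}' 15
python3 -m jog '{"linear":[[0,0,0],[0,0,0],[0,0,0],[0,0,0],[0,0,1]],"twist":[[0,0,0],[0,0,0],[0,0,0],[0,0,0],[0,0,0]],"claw":[0.1,0.1,0.1,0.1,0.1]}' 15
python3 -m jog '{"linear":[[0,0,2],[0,0,2],[0,0,2],[0,0,2],[0,0,1]],"twist":[[0,0,0],[0,0,0],[0,0,0],[0,0,0],[0,0,0]],"claw":[0.1,0.1,0.1,0.1,0.1]}'
python3 -m jog '{"linear":[[1.235,0.377,0],[1.235,0.377,0],[1.235,0.377,0],[1.235,0.377,0],[1.235,0.377,0]],"twist":[[0,0,-0.089],[0,0,-0.089],[0,0,-0.089],[0,0,-0.089],[0,0,-0.089]],"claw":[0.1,0.1,0.1,0.1,0.1]}'
python3 -m jog '{"linear":[[1.235,0.377,0],[1.235,0.377,0],[1.235,0.377,0],[1.235,0.377,0],[1.235,0.377,0]],"twist":[[0,0,-0.089],[0,0,-0.089],[0,0,-0.089],[0,0,-0.089],[0,0,-0.089]],"claw":[0.1,0.1,0.1,0.1,0.1]}'
python3 -m jog '{"linear":[[1.235,0.377,0],[1.235,0.377,0],[1.235,0.377,0],[1.235,0.377,0],[1.235,0.377,0]],"twist":[[0,0,-0.089],[0,0,-0.089],[0,0,-0.089],[0,0,-0.089],[0,0,-0.089]],"claw":[0.1,0.1,0.1,0.1,0.1]}'
python3 -m jog '{"linear":[[0,0,-2],[0,0,-1],[0,0,0],[0,0,0]],"twist":[[0,0,0],[0,0,0],[0,0,0],[0,0,0]],"claw":[0.1,0.1,0.1,0.1]}'
python3 - <<'E'
from h import *
for n in('top','side'):
    p,d=capture(n); cv2.imwrite(f'pics/{n}3.png',p[...,::-1]); np.save(f'pics/{n}3.npy',d)
cv2.imwrite('pics/crop5.png',cv2.resize(cv2.imread('pics/side3.png')[160:340,170:370],(600,540),interpolation=2))
print(get_state()['position'])
E
```

```text
time_s: 9.55
position: [0.4282, 0.1043, 0.2028]
ee_rot: [180.0, -0.0, 64.0]
force: [0.3, -0.5, -0.3]
width: 0.0265
gripper_force: 0.0
time_s: 9.97
position: [0.4277, 0.1043, 0.2118]
ee_rot: [-179.9, 0.1, 64.1]
force: [0.1, -0.8, 0.2]
width: 0.021
gripper_force: 15.0
time_s: 10.38
position: [0.4283, 0.1046, 0.3051]
ee_rot: [179.9, -0.1, 64.1]
force: [0.2, 0.0, 0.9]
width: 0.0211
gripper_force: 15.0
time_s: 10.8
position: [0.4904, 0.1233, 0.3027]
ee_rot: [-180.0, 0.0, 38.3]
force: [-0.3, 0.0, -0.4]
width: 0.0216
gripper_force: 15.0
time_s: 11.22
position: [0.5521, 0.1422, 0.3025]
ee_rot: [-180.0, 0.0, 12.8]
force: [0.0, -0.4, -0.7]
width: 0.0208
gripper_force: 15.0
time_s: 11.63
position: [0.6138, 0.1611, 0.3025]
ee_rot: [180.0, 0.0, -12.7]
force: [0.1, -1.1, -0.9]
width: 0.0217
gripper_force: 15.0
time_s: 11.97
position: [0.613, 0.1608, 0.2722]
ee_rot: [180.0, 0.1, -12.4]
force: [-0.1, -0.8, -0.1]
width: 0.0215
gripper_force: 15.0
[0.61339338 0.16080603 0.27333089]
```

View pics/crop5.png

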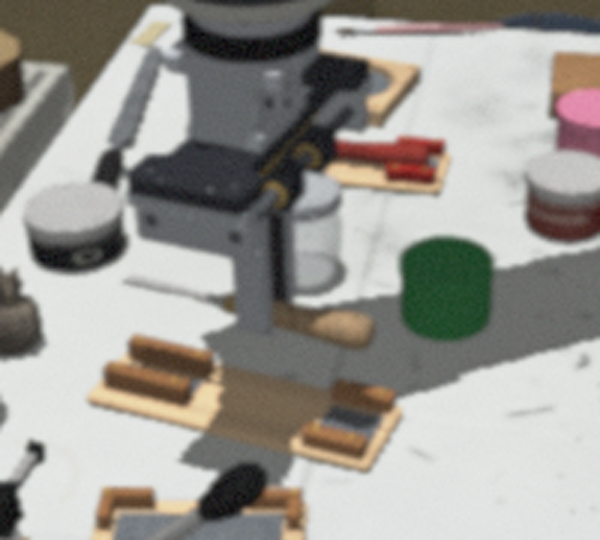

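Run:
```python
from h import *
a=ray('side',294.3,270,.073); b=ray('side',211.7,253.7,.073)
for z in(.068,.073,.078): 
    a=ray('side',294.3,270,z); b=ray('side',211.7,253.7,z); print(a,b,np.linalg.norm(a-b),np.degrees(np.arctan2(*(b-a)[1::-1])),(a+b)/2)
```

```text
[0.54882412 0.15324691 0.068     ] [0.71059872 0.12435308 0.068     ] 0.16433464572000678 -10.126563395992694 [0.62971142 0.1388     0.068     ]
[0.54770234 0.16019154 0.073     ] [0.70794781 0.13157082 0.073     ] 0.16278130902248325 -10.12656339599271 [0.62782507 0.14588118 0.073     ]
[0.54658056 0.16713616 0.078     ] [0.70529689 0.13878855 0.078     ] 0.1612279723249598 -10.126563395992719 [0.62593873 0.15296236 0.078     ]
```

```bash
python3 -m jog '{"linear":[[0.38,-0.08,-2],[0,0,-2],[0,0,-1],[0,0,-0.4],[0,0,0]],"twist":[[0,0,0],[0,0,0],[0,0,0],[0,0,0],[0,0,0]],"claw":[0.1,0.1,0.1,0.1,0.1]}'
python3 -m jog '{"linear":[[0,0,-0.2],[0,0,-0.2],[0,0,-0.2],[0,0,0],[0,0,0]],"twist":[[0,0,0],[0,0,0],[0,0,0],[0,0,0],[0,0,0]],"claw":[0.1,0.1,0.1,0.1,0.1]}'
```

```text
time_s: 12.48
position: [0.6171, 0.1601, 0.2184]
ee_rot: [180.0, 0.0, -12.4]
force: [-0.4, 0.0, -0.1]
width: 0.0215
gripper_force: 15.0
time_s: 12.9
position: [0.6173, 0.1601, 0.2129]
ee_rot: [-180.0, -0.0, -12.4]
force: [-0.1, 0.0, -0.3]
width: 0.0217
gripper_force: 15.0
```

```bash
python3 -m jog '{"linear":[[0,0,-0.15],[0,0,0],[0,0,0],[0,0,0],[0,0,0]],"twist":[[0,0,0],[0,0,0],[0,0,0],[0,0,0],[0,0,0]],"claw":[0.1,0.1,0.6,0.6,0.6]}'
python3 -m jog '{"linear":[[0,0,0],[0,0,0],[0,0,1],[0,0,2],[0,0,3]],"twist":[[0,0,0],[0,0,0],[0,0,0],[0,0,0],[0,0,0]],"claw":[0.6,0.6,0.6,0.6,0.6]}'
python3 -m jog '{"linear":[[0,0,3],[0,0,3],[-0.86,-2.37,0],[-0.86,-2.37,0],[-0.86,-2.37,0]],"twist":[[0,0,0],[0,0,0],[0,0,0.0905],[0,0,0.0905],[0,0,0.0905]],"claw":[0.6,0.6,1,1,1]}'
python3 -m jog '{"linear":[[-0.86,-2.37,0],[-0.86,-2.37,0],[-0.86,-2.37,0],[-0.86,-2.37,0],[-0.86,-2.37,0]],"twist":[[0,0,0.0905],[0,0,0.0905],[0,0,0.0905],[0,0,0.0905],[0,0,0.0905]],"claw":[1,1,1,1,1]}'
python3 -m jog '{"linear":[[-0.86,-2.37,0],[-0.86,-2.37,0],[-0.86,-2.37,0],[-0.86,-2.37,0],[-0.86,-2.37,0]],"twist":[[0,0,0.0905],[0,0,0.0905],[0,0,0.0905],[0,0,0.0905],[0,0,0.0905]],"claw":[1,1,1,1,1]}'
python3 -m jog '{"linear":[[-0.86,-2.37,0],[-0.86,-2.37,0],[-0.86,-2.37,0],[-0.86,-2.37,0],[-0.86,-2.37,0]],"twist":[[0,0,0.0905],[0,0,0.0905],[0,0,0.0905],[0,0,0.0905],[0,0,0.0905]],"claw":[1,1,1,1,1]}'
python3 -m jog '{"linear":[[-0.86,-2.37,0],[-0.86,-2.37,0],[0,0,0],[0,0,0]],"twist":[[0,0,0.0905],[0,0,0.0905],[0,0,0],[0,0,0]],"claw":[1,1,1,1]}'
python3 - <<'E'
from h import *
for n in('top','side'):
    p,d=capture(n); cv2.imwrite(f'pics/{n}4.png',p[...,::-1]); np.save(f'pics/{n}4.npy',d)
t=cv2.imread('pics/top4.png')[150:250,180:450]; s=cv2.imread('pics/side4.png')[170:340,170:400]
cv2.imwrite('pics/crop6.png',np.vstack([cv2.resize(t,(600,222),interpolation=2),cv2.resize(s,(500,370))if 0 else cv2.copyMakeBorder(cv2.resize(s,(500,370),interpolation=2),0,0,0,100,0)]))
print(get_state()['position'])
E
```

```text
time_s: 13.32
position: [0.6172, 0.1601, 0.2112]
ee_rot: [-180.0, -0.0, -12.4]
force: [0.3, -1.3, -0.4]
width: 0.038
gripper_force: 0.0
time_s: 13.73
position: [0.6166, 0.1599, 0.2705]
ee_rot: [179.9, 0.2, -12.4]
force: [-0.3, 0.4, 1.2]
width: 0.0566
gripper_force: 0.0
time_s: 14.15
position: [0.5909, 0.0885, 0.3325]
ee_rot: [180.0, -0.1, 3.4]
force: [0.3, 0.1, -0.4]
width: 0.0729
gripper_force: 0.0
time_s: 14.57
position: [0.5478, -0.0305, 0.3319]
ee_rot: [180.0, -0.0, 29.3]
force: [0.4, -0.2, 0.1]
width: 0.0941
gripper_force: 0.0
time_s: 14.98
position: [0.5048, -0.149, 0.332]
ee_rot: [180.0, 0.0, 55.2]
force: [0.4, -0.1, -0.2]
width: 0.0941
gripper_force: 0.0
time_s: 15.4
position: [0.4618, -0.2676, 0.332]
ee_rot: [180.0, 0.0, 81.1]
force: [0.0, 0.2, -1.1]
width: 0.0937
gripper_force: 0.0
time_s: 15.73
position: [0.4446, -0.315, 0.3316]
ee_rot: [180.0, 0.0, 91.1]
force: [0.3, 1.6, -0.3]
width: 0.0938
gripper_force: 0.0
[ 0.44545715 -0.31319267  0.33156885]
```

View pics/crop6.png

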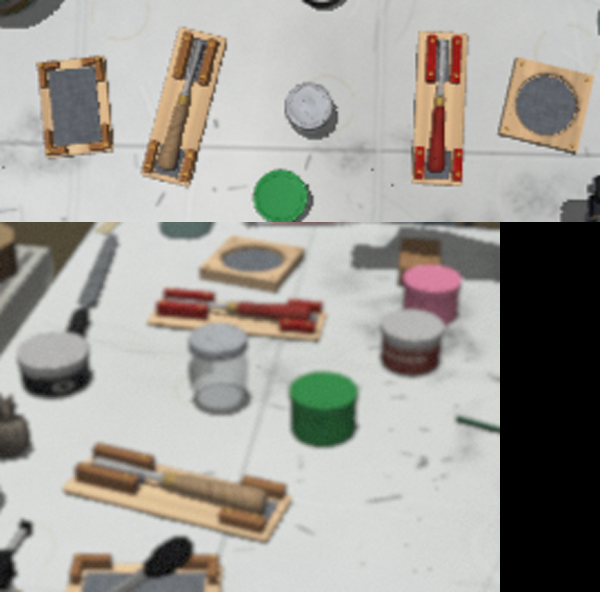

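```bash
cat > v.py <<'E'
from m import *
import sys
k=sys.argv[1]
t=cv2.imread(f'pics/top{k}.png'); hsv=cv2.cvtColor(t,cv2.COLOR_BGR2HSV); H,S,V=[hsv[...,i].astype(int) for i in range(3)]
P=cloud('top',np.load(f'pics/top{k}.npy'))
for nm,c,a in (('red',(639,-159),-2.2),('wood',(633.2,156.8),-12.6)):
    a=np.radians(a); q=P[...,:2]*1000-c; y=q@[np.cos(a),np.sin(a)]; x=q@[np.sin(a),-np.cos(a)]
    for lo,hi in ((-80,-60),(-50,-30),(-30,-10),(-10,5),(35,55),(60,80),(80,90)):
        m=(y>lo)&(y<hi)&(abs(x)<14)&(P[...,2]>.015 if hi<10 else P[...,2]>.010)&(abs(x)<(14 if hi<10 else 8)); print(nm,(lo,hi),m.sum(),'x',x[m].mean().round(1),'ztop',np.percentile(P[m][:,2],90).round(4))
    m=(abs(x)<8)&(P[...,2]>.016)&(abs(y)<95); print(' extent',y[m].min(),y[m].max())
E
python3 v.py 4
python3 -m jog '{"linear":[[0,0,-2],[0,0,-3],[0,0,-3],[0,0,-2],[0,0,-1]],"twist":[[0,0,0],[0,0,0],[0,0,0],[0,0,0],[0,0,0]],"claw":[1,1,1,1,1]}'
python3 -m jog '{"linear":[[0,0,-1],[0,0,-0.5],[0,0,0],[0,0,0],[0,0,0]],"twist":[[0,0,0],[0,0,0],[0,0,0],[0,0,0],[0,0,0]],"claw":[1,1,1,0.4,0.4]}' 20
```

```text
red (-80, -60) 59 x -4.4 ztop 0.0313
red (-50, -30) 48 x -3.9 ztop 0.0297
red (-30, -10) 44 x -4.0 ztop 0.0293
red (-10, 5) 27 x -3.9 ztop 0.0281
red (35, 55) 31 x -0.3 ztop 0.0219
red (60, 80) 27 x -0.8 ztop 0.0221
red (80, 90) 7 x 1.6 ztop 0.0181
 extent -81.95170932547416 81.6612035693866
wood (-80, -60) 60 x -0.5 ztop 0.0318
wood (-50, -30) 48 x -0.9 ztop 0.0298
wood (-30, -10) 43 x -1.0 ztop 0.0297
wood (-10, 5) 29 x -1.0 ztop 0.029
wood (35, 55) 25 x -0.9 ztop 0.0262
wood (60, 80) 28 x -1.3 ztop 0.0239
wood (80, 90) 9 x 0.1 ztop 0.0169
 extent -82.74738338065212 80.65388145989752
time_s: 16.25
position: [0.4452, -0.3124, 0.2191]
ee_rot: [-179.9, -0.1, 91.3]
force: [0.3, 0.2, -0.9]
width: 0.0938
gripper_force: 0.0
time_s: 16.67
position: [0.4456, -0.314, 0.2071]
ee_rot: [179.9, 0.1, 91.3]
force: [-0.1, 0.1, -0.2]
width: 0.0842
gripper_force: 0.0
```

```bash
python3 - <<'E'
from h import *
P=cloud('top',np.load('pics/top4.npy')); x,y,z=P[...,0],P[...,1],P[...,2]
m=(x>.5)&(x<.76)&(y>.345)&(y<.5)&(z>.03); print(m.sum(), y[m].min(), [ (lo,z[m&(y>lo)&(y<lo+.02)].max().round(3) if (m&(y>lo)&(y<lo+.02)).any() else 0) for lo in np.arange(.34,.5,.02)])
E
python3 -m jog '{"linear":[[0,0,0],[0,0,0],[0,0,0],[0,0,0],[0,0,0]],"twist":[[0,0,0],[0,0,0],[0,0,0],[0,0,0],[0,0,0]],"claw":[0.4,0.4,0.4,0.4,0.4]}' 20
python3 -m jog '{"linear":[[0,0,1],[0,0,2],[0,0,3],[0,0,3],[0,0,3]],"twist":[[0,0,0],[0,0,0],[0,0,0],[0,0,0],[0,0,0]],"claw":[0.4,0.4,0.4,0.4,0.4]}'
```

```text
1552 0.34533124155906614 [(np.float64(0.34), np.float64(0.115)), (np.float64(0.36000000000000004), np.float64(0.121)), (np.float64(0.38000000000000006), np.float64(0.125)), (np.float64(0.4000000000000001), np.float64(0.116)), (np.float64(0.4200000000000001), np.float64(0.15)), (np.float64(0.4400000000000001), np.float64(0.223)), (np.float64(0.46000000000000013), np.float64(0.243)), (np.float64(0.48000000000000015), np.float64(0.242))]
time_s: 17.08
position: [0.4452, -0.3139, 0.2062]
ee_rot: [-180.0, 0.0, 91.3]
force: [-0.4, 0.1, -0.6]
width: 0.0507
gripper_force: 0.3
time_s: 17.5
position: [0.4451, -0.3135, 0.3281]
ee_rot: [-180.0, -0.0, 91.3]
force: [1.1, -0.4, -0.9]
width: 0.0497
gripper_force: 20.0
```

```bash
python3 - <<'E'
from h import *
P=cloud('top',np.load('pics/top4.npy')); x,y,z=P[...,0],P[...,1],P[...,2]
for xl in np.arange(.5,.76,.04):
    m=(x>xl)&(x<xl+.04)&(y>.345)&(y<.55)&(z>.06); print(xl.round(2), m.sum() and (y[m].min().round(3), z[m].max().round(3)))
E
python3 -m jog '{"linear":[[0.92,3.02,0],[0.92,3.02,0],[0.92,3.02,0],[0.92,3.02,0],[0.92,3.02,0]],"twist":[[0,0,-0.073],[0,0,-0.073],[0,0,-0.073],[0,0,-0.073],[0,0,-0.073]],"claw":[0.4,0.4,0.4,0.4,0.4]}'
python3 -m jog '{"linear":[[0.92,3.02,0],[0.92,3.02,0],[0.92,3.02,0],[0.92,3.02,0],[0.92,3.02,0]],"twist":[[0,0,-0.073],[0,0,-0.073],[0,0,-0.073],[0,0,-0.073],[0,0,-0.073]],"claw":[0.4,0.4,0.4,0.4,0.4]}'
python3 -m jog '{"linear":[[0.92,3.02,0],[0.92,3.02,0],[0.92,3.02,0],[0.92,3.02,0],[0.92,3.02,0]],"twist":[[0,0,-0.073],[0,0,-0.073],[0,0,-0.073],[0,0,-0.073],[0,0,-0.073]],"claw":[0.4,0.4,0.4,0.4,0.4]}'
```

```text
0.5 (np.float64(0.519), np.float64(0.117))
0.54 (np.float64(0.449), np.float64(0.222))
0.58 (np.float64(0.439), np.float64(0.24))
0.62 (np.float64(0.437), np.float64(0.247))
0.66 (np.float64(0.449), np.float64(0.223))
0.7 (np.float64(0.353), np.float64(0.222))
0.74 (np.float64(0.345), np.float64(0.149))
time_s: 17.92
position: [0.4913, -0.1614, 0.327]
ee_rot: [180.0, 0.0, 70.1]
force: [1.6, -1.1, -1.1]
width: 0.0498
gripper_force: 20.0
time_s: 18.33
position: [0.5373, -0.0102, 0.3269]
ee_rot: [180.0, -0.0, 49.2]
force: [-0.2, -0.2, -0.3]
width: 0.05
gripper_force: 20.0
time_s: 18.75
position: [0.5833, 0.1407, 0.3269]
ee_rot: [-180.0, -0.0, 28.3]
force: [-0.0, -0.1, 0.3]
width: 0.0497
gripper_force: 20.0
```

```bash
python3 -m jog '{"linear":[[0.92,3.02,0],[0.92,3.02,0],[0.92,3.02,0],[0.92,2.9,0],[0.92,2.9,0]],"twist":[[0,0,-0.073],[0,0,-0.073],[0,0,-0.073],[0,0,-0.073],[0,0,-0.073]],"claw":[0.4,0.4,0.4,0.4,0.4]}'
python3 -m jog '{"linear":[[0,0,-2],[0,0,-2],[0,0,-1],[0,0,0],[0,0,0]],"twist":[[0,0,0],[0,0,0],[0,0,0],[0,0,0],[0,0,0]],"claw":[0.4,0.4,0.4,0.4,0.4]}'
python3 - <<'E'
from h import *
for n in('top','side'):
    p,d=capture(n); cv2.imwrite(f'pics/{n}5.png',p[...,::-1]); np.save(f'pics/{n}5.npy',d)
t=cv2.imread('pics/top5.png')[150:250,165:275]; s=cv2.imread('pics/side5.png')[240:390,170:310]
cv2.imwrite('pics/crop7.png',np.hstack([cv2.resize(t,(374,340),interpolation=2),cv2.resize(s,(317,340),interpolation=2)]))
print(get_state()['position'])
E
```

```text
time_s: 19.17
position: [0.6292, 0.2893, 0.3269]
ee_rot: [-180.0, 0.0, 7.4]
force: [-0.1, -0.4, -0.9]
width: 0.0498
gripper_force: 20.0
time_s: 19.58
position: [0.6293, 0.2874, 0.2767]
ee_rot: [-180.0, 0.0, 7.6]
force: [0.5, 0.2, -0.3]
width: 0.05
gripper_force: 20.0
[0.62959036 0.28751462 0.27766264]
```

View pics/crop7.png

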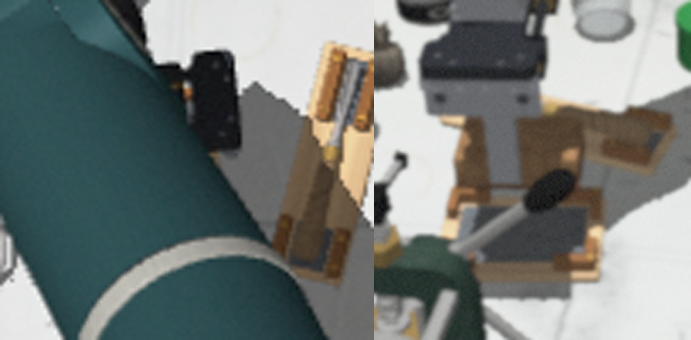

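```bash
python3 -m jog '{"linear":[[0.1,0.25,-2],[0,0,-2],[0,0,-1],[0,0,-0.3],[0,0,0]],"twist":[[0,0,0],[0,0,0],[0,0,0],[0,0,0],[0,0,0]],"claw":[0.4,0.4,0.4,0.4,0.4]}'
python3 -m jog '{"linear":[[0,0,-0.3],[0,0,-0.2],[0,0,-0.2],[0,0,0],[0,0,0]],"twist":[[0,0,0],[0,0,0],[0,0,0],[0,0,0],[0,0,0]],"claw":[0.4,0.4,0.4,0.4,0.4]}'
python3 - <<'E'
from h import *
p,d=capture('side'); cv2.imwrite('pics/side6.png',p[...,::-1]); cv2.imwrite('pics/crop8.png',cv2.resize(p[270:390,170:310,::-1],(560,480),interpolation=2))
E
```

```text
time_s: 20.1
position: [0.6303, 0.2901, 0.2233]
ee_rot: [-180.0, 0.0, 7.6]
force: [-0.2, 0.5, -0.8]
width: 0.0498
gripper_force: 20.0
time_s: 20.52
position: [0.6303, 0.2902, 0.2164]
ee_rot: [-180.0, -0.0, 7.6]
force: [0.0, -0.3, -0.6]
width: 0.0496
gripper_force: 20.0
```

View pics/crop8.png

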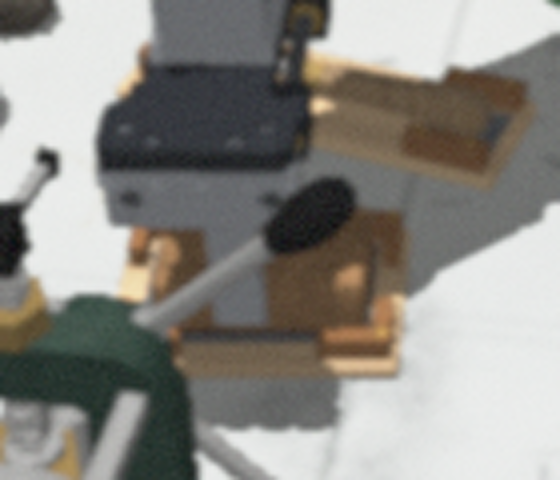

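```bash
python3 -m jog '{"linear":[[0,0,-0.2],[0,0,0],[0,0,0],[0,0,0],[0,0,0]],"twist":[[0,0,0],[0,0,0],[0,0,0],[0,0,0],[0,0,0]],"claw":[0.4,0.4,0.75,0.75,0.75]}'
python3 -m jog '{"linear":[[0,0,0],[0,0,0],[0,0,1],[0,0,2],[0,0,3]],"twist":[[0,0,0],[0,0,0],[0,0,0],[0,0,0],[0,0,0]],"claw":[0.75,0.75,0.75,0.75,0.75]}'
python3 -m jog '{"linear":[[0,0,3],[0,0,3],[-1.235,-2.6,0],[-1.235,-2.6,0],[-1.235,-2.6,0]],"twist":[[0,0,0],[0,0,0],[0,0,0.0959],[0,0,0.0959],[0,0,0.0959]],"claw":[0.75,0.75,1,1,1]}'
python3 -m jog '{"linear":[[-1.235,-2.6,0],[-1.235,-2.6,0],[-1.235,-2.6,0],[-1.235,-2.6,0],[-1.235,-2.6,0]],"twist":[[0,0,0.0959],[0,0,0.0959],[0,0,0.0959],[0,0,0.0959],[0,0,0.0959]],"claw":[1,1,1,1,1]}'
python3 -m jog '{"linear":[[-1.235,-2.6,0],[-1.235,-2.6,0],[-1.235,-2.6,0],[-1.235,-2.6,0],[-1.235,-2.6,0]],"twist":[[0,0,0.0959],[0,0,0.0959],[0,0,0.0959],[0,0,0.0959],[0,0,0.0959]],"claw":[1,1,1,1,1]}'
python3 -m jog '{"linear":[[-1.235,-2.6,0],[-1.235,-2.6,0],[0,0,0],[0,0,0]],"twist":[[0,0,0.0959],[0,0,0.0959],[0,0,0],[0,0,0]],"claw":[1,1,1,1]}'
python3 - <<'E'
from m import *
for n in('top','side'):
    p,d=capture(n); cv2.imwrite(f'pics/{n}7.png',p[...,::-1]); np.save(f'pics/{n}7.npy',d)
t=cv2.imread('pics/top7.png'); s=cv2.imread('pics/side7.png')
P=cloud('top',np.load('pics/top7.npy')); m=np.zeros((480,640),bool); m[165:230,185:242]=(P[165:230,185:242,2]>.026)
q=P[m][:,:2]*1000; print('cork',rect(q),np.percentile(P[m][:,2],[10,50,90]).round(4))
cv2.imwrite('pics/crop9.png',np.hstack([cv2.resize(t[155:240,175:275],(400,340),interpolation=2),cv2.resize(s[270:390,170:310],(397,340),interpolation=2)]))
print(get_state()['position'])
E
```

```text
time_s: 20.98
position: [0.6302, 0.2902, 0.2141]
ee_rot: [-180.0, 0.0, 7.6]
force: [-0.2, 0.0, -0.3]
width: 0.0665
gripper_force: 0.0
time_s: 21.4
position: [0.6296, 0.2899, 0.2732]
ee_rot: [179.9, 0.2, 7.6]
force: [0.5, 1.0, 0.7]
width: 0.07
gripper_force: 0.0
time_s: 21.82
position: [0.5924, 0.2117, 0.3353]
ee_rot: [180.0, -0.1, 24.4]
force: [1.9, -0.3, -0.5]
width: 0.0868
gripper_force: 0.0
time_s: 22.23
position: [0.5306, 0.0811, 0.3349]
ee_rot: [180.0, -0.0, 51.8]
force: [0.3, 0.3, 0.1]
width: 0.094
gripper_force: 0.0
time_s: 22.65
position: [0.4689, -0.0488, 0.3349]
ee_rot: [180.0, 0.0, 79.3]
force: [0.4, 0.5, 0.8]
width: 0.0939
gripper_force: 0.0
time_s: 22.98
position: [0.4446, -0.1009, 0.3348]
ee_rot: [180.0, 0.1, 89.8]
force: [-0.2, 0.6, -0.2]
width: 0.0939
gripper_force: 0.0
cork (array([527.5, 196.6]), array([396. ,  98.4]), 46.2) [0.0308 0.0344 0.038 ]
[ 0.44528199 -0.09916332  0.33465127]
```

View pics/crop9.png

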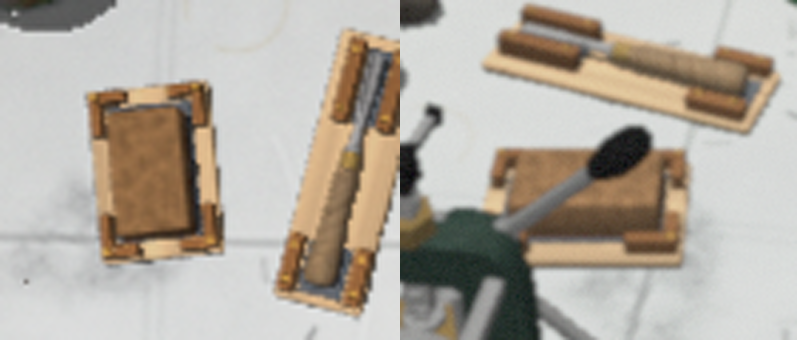

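```bash
python3 -m jog '{"linear":[[0,0,-2],[0,0,-3],[0,0,-3],[0,0,-2],[0,0,-1]],"twist":[[0,0,0],[0,0,0],[0,0,0],[0,0,0],[0,0,0]],"claw":[1,1,1,1,1]}'
python3 -m jog '{"linear":[[0,0,-0.7],[0,0,0],[0,0,0],[0,0,0],[0,0,0]],"twist":[[0,0,0],[0,0,0],[0,0,0],[0,0,0],[0,0,0]],"claw":[1,1,0.5,0.5,0.5]}' 25
python3 -m jog '{"linear":[[0,0,0],[0,0,0],[0,0,0],[0,0,0],[0,0,0]],"twist":[[0,0,0],[0,0,0],[0,0,0],[0,0,0],[0,0,0]],"claw":[0.5,0.5,0.5,0.5,0.5]}' 25
```

```text
time_s: 23.5
position: [0.4449, -0.0984, 0.2221]
ee_rot: [-179.9, -0.1, 90.1]
force: [0.0, -0.6, 0.3]
width: 0.0939
gripper_force: 0.0
time_s: 23.92
position: [0.4453, -0.0999, 0.2181]
ee_rot: [179.9, 0.0, 90.0]
force: [0.0, -1.1, 1.4]
width: 0.0775
gripper_force: 0.0
time_s: 24.33
position: [0.445, -0.0999, 0.2176]
ee_rot: [180.0, 0.0, 90.0]
force: [-2.2, 0.1, 9.3]
width: 0.0632
gripper_force: 25.0
```

```bash
python3 -m jog '{"linear":[[0,0,1],[0,0,2],[0,0,3],[0,0,3],[0,0,3]],"twist":[[0,0,0],[0,0,0],[0,0,0],[0,0,0],[0,0,0]],"claw":[0.5,0.5,0.5,0.5,0.5]}'
python3 -m jog '{"linear":[[2,-1.9,0],[2,-1.9,0],[2,-1.9,0],[2,-1.9,0],[2,-1.9,0]],"twist":[[0,0,0.0785],[0,0,0.0785],[0,0,0.0785],[0,0,0.0785],[0,0,0.0785]],"claw":[0.5,0.5,0.5,0.5,0.5]}'
python3 -m jog '{"linear":[[2,-1.9,0],[2,-1.9,0],[2,-1.9,0],[2,-1.9,0],[2,-1.9,0]],"twist":[[0,0,0.0785],[0,0,0.0785],[0,0,0.0785],[0,0,0.0785],[0,0,0.0785]],"claw":[0.5,0.5,0.5,0.5,0.5]}'
python3 -m jog '{"linear":[[0,0,-2],[0,0,-3],[0,0,-2],[0,0,0],[0,0,0]],"twist":[[0,0,0],[0,0,0],[0,0,0],[0,0,0],[0,0,0]],"claw":[0.5,0.5,0.5,0.5,0.5]}'
python3 - <<'E'
from h import *
p,d=capture('side'); cv2.imwrite('pics/side8.png',p[...,::-1]); cv2.imwrite('pics/crop10.png',cv2.resize(p[80:260,200:400,::-1],(600,540),interpolation=2))
print(get_state()['position'])
E
```

```text
time_s: 24.75
position: [0.4446, -0.0994, 0.3389]
ee_rot: [-180.0, -0.0, 90.1]
force: [-0.5, 0.2, -2.1]
width: 0.063
gripper_force: 25.0
time_s: 25.17
position: [0.5455, -0.1959, 0.3379]
ee_rot: [180.0, 0.0, 112.7]
force: [0.2, 0.7, -2.0]
width: 0.0635
gripper_force: 25.0
time_s: 25.58
position: [0.6454, -0.291, 0.3377]
ee_rot: [180.0, -0.0, 135.2]
force: [-0.3, -0.3, -1.7]
width: 0.0633
gripper_force: 25.0
time_s: 26.0
position: [0.6448, -0.2898, 0.2673]
ee_rot: [-180.0, -0.1, 135.0]
force: [-0.2, -0.5, -2.2]
width: 0.0632
gripper_force: 25.0
[ 0.64515831 -0.28986318  0.26860862]
```

View pics/crop10.png

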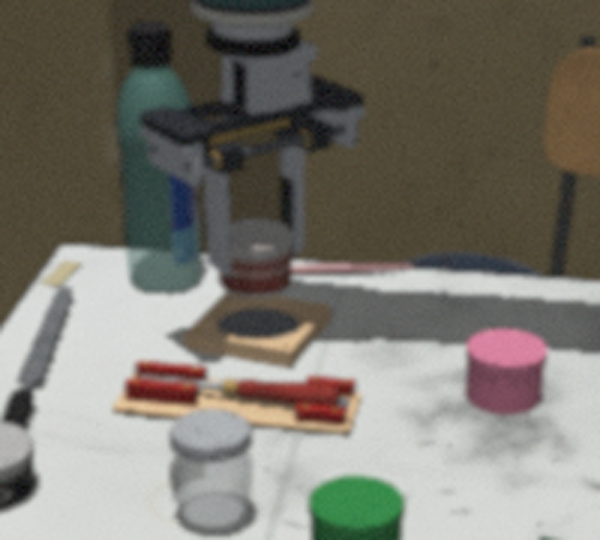

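```bash
python3 -m jog '{"linear":[[0,0,-2],[0,0,-1],[0,0,-0.7],[0,0,-0.2],[0,0,0]],"twist":[[0,0,0],[0,0,0],[0,0,0],[0,0,0],[0,0,0]],"claw":[0.5,0.5,0.5,0.5,0.5]}'
python3 -m jog '{"linear":[[0,0,-0.2],[0,0,-0.1],[0,0,0],[0,0,0]],"twist":[[0,0,0],[0,0,0],[0,0,0],[0,0,0]],"claw":[0.5,0.5,0.5,0.5]}'
```

```text
time_s: 26.47
position: [0.645, -0.2898, 0.2283]
ee_rot: [-180.0, -0.0, 135.0]
force: [0.5, -0.8, -3.0]
width: 0.0632
gripper_force: 25.0
time_s: 26.8
position: [0.6452, -0.2898, 0.2257]
ee_rot: [180.0, 0.0, 135.0]
force: [0.0, 1.1, 1.6]
width: 0.0629
gripper_force: 25.0
```

Contact made (force changed from -3 to +1.6 N). Release, retreat, look.

```bash
python3 -m jog '{"linear":[[0,0,0],[0,0,0],[0,0,0],[0,0,0],[0,0,0]],"twist":[[0,0,0],[0,0,0],[0,0,0],[0,0,0],[0,0,0]],"claw":[1,1,1,1,1]}'
python3 -m jog '{"linear":[[0,0,0],[0,0,1],[0,0,2],[0,0,3],[0,0,3]],"twist":[[0,0,0],[0,0,0],[0,0,0],[0,0,0],[0,0,0]],"claw":[1,1,1,1,1]}'
python3 -m jog '{"linear":[[0,0,3],[-3,1,2],[-3,1,2],[-3,1,2],[-3,1,2]],"twist":[[0,0,0],[0,0,0],[0,0,0],[0,0,0],[0,0,0]],"claw":[1,1,1,1,1]}'
python3 -m jog '{"linear":[[-3,1,0],[-3,1,0],[-2,1,0],[0,0,0],[0,0,0]],"twist":[[0,0,0],[0,0,0],[0,0,0],[0,0,0],[0,0,0]],"claw":[1,1,1,1,1]}'
python3 - <<'E'
from m import *
for n in('top','side'):
    p,d=capture(n); cv2.imwrite(f'pics/{n}9.png',p[...,::-1]); np.save(f'pics/{n}9.npy',d)
t=cv2.imread('pics/top9.png'); s=cv2.imread('pics/side9.png')
P=cloud('top',np.load('pics/top9.npy')); m=np.zeros((480,640),bool); m[172:224,400:450]=(P[172:224,400:450,2]>.035)&(P[172:224,400:450,2]<.08)
q=world('top',m,.054); print('tin',cv2.minEnclosingCircle(q.astype(np.float32)),q.mean(0),np.percentile(P[m][:,2],[10,50,90]))
cv2.imwrite('pics/crop11.png',np.vstack([cv2.resize(t[130:290,160:460],(750,300),interpolation=2)[:,:],cv2.copyMakeBorder(cv2.resize(s[160:360,160:400],(350,290),interpolation=2),0,0,0,400,0)]))
E
python3 v.py 9 | grep -v '(80'
```

```text
time_s: 27.22
position: [0.645, -0.2898, 0.2251]
ee_rot: [-180.0, 0.0, 135.0]
force: [-0.2, 0.6, -0.2]
width: 0.0924
gripper_force: 0.0
time_s: 27.63
position: [0.6448, -0.2896, 0.3164]
ee_rot: [-180.0, -0.1, 135.0]
force: [-0.7, -0.5, 0.6]
width: 0.0938
gripper_force: 0.0
time_s: 28.05
position: [0.5236, -0.2489, 0.4263]
ee_rot: [-180.0, 0.0, 135.0]
force: [-0.2, 0.4, 1.5]
width: 0.094
gripper_force: 0.0
time_s: 28.47
position: [0.4444, -0.2195, 0.4262]
ee_rot: [-179.9, 0.1, 135.0]
force: [-0.2, -0.4, -0.2]
width: 0.0935
gripper_force: 0.0
tin ((645.1876220703125, -288.25506591796875), 34.923789978027344) [ 647.24489882 -287.73381728] [0.04990715 0.05354774 0.0567374 ]
red (-80, -60) 61 x -4.5 ztop 0.0315
red (-50, -30) 46 x -4.1 ztop 0.0309
red (-30, -10) 45 x -4.0 ztop 0.0289
red (-10, 5) 27 x -3.5 ztop 0.0301
red (35, 55) 28 x -1.3 ztop 0.0243
red (60, 80) 31 x -0.9 ztop 0.0218
 extent -81.90960363546047 82.06398251519005
wood (-80, -60) 59 x -0.5 ztop 0.032
wood (-50, -30) 48 x -0.8 ztop 0.0307
wood (-30, -10) 43 x -0.9 ztop 0.0303
wood (-10, 5) 26 x -1.2 ztop 0.0286
wood (35, 55) 26 x -1.4 ztop 0.0238
wood (60, 80) 29 x -0.7 ztop 0.0237
 extent -82.81675407707705 81.75661688386312
```

View pics/crop11.png

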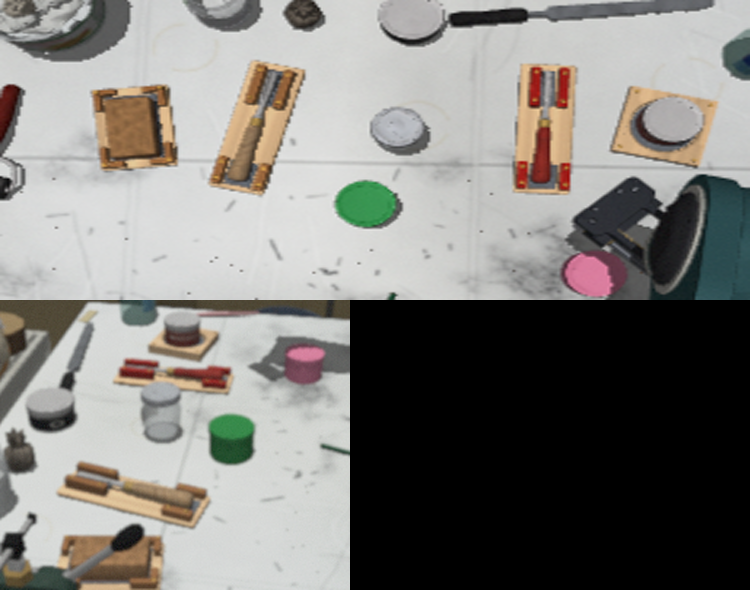

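The final picture shows all four home. The tin top is at 54 mm, level in the recess. The gouge handle tops are at about 30 mm, lying on the bases. The cork is inside its stops and the jar hasn't moved.

```bash
python3 -c "
from station import *
print(close_job())"
```

```text
the job is handed in; nothing more can be done
None
```

I put both gouges, the cork block and the red ink tin into their rests in the order asked, let them go, left the jar standing where it was, and handed the job in at about 28.5 s; no verdict came back.

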